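# Kit up two power boards at the electronics bench

## Robot

A 6-joint arm with a two-finger parallel gripper is mounted at the origin on the work surface. World frame = base frame: x ahead of the robot, y to its left, z up, the work surface at z = 0. Lengths are in mm, angles in rad, forces in N, time in s.
With the tool pointing down it reaches from about 275 to 1000 mm from the base axis. Payload 8.4 kg.
Tool frame: the origin (TCP) lies on the centre line of the jaws, within the pads' length; the fingertips stand 14 mm ahead of it and the grasp point (between the pads) lies 5 mm behind it; z points along the fingers, y is the line along which they close (so a half turn about z gives the same grasp; the last joint's range is limited). The gripper opens to 85 mm and grips with 20 to 120 N. Pads are 22 mm wide; open, the fingers measure 114 mm over their backs; the gripper's body (76 mm by 85 mm) begins 54 mm behind the grasp point. The pads swing forward as they close: fully open they stand 13 mm farther back than shut.
Start: joints at [1.152, 0.353, 1.633, -0, 1.155, -0.002], TCP at [253.022, 571.496, 245.281] pointing down, gripper open.
Joint ranges: [-2.63, 2.63], [-0.92, 2.1], [0.06, 2.66], [-1.3, 4.44], [0, 2.69], [-3.02, 3.02]. Speed limits (rad/s): [2.22, 2.22, 2.79, 3.14, 3.14, 3.14].

## Interface

Orientations are given as a rotation vector (axis times angle).
In Python, from rig import sense, cams, finish_job gives the robot as it stands.
- The arm moves only by the shell command python3 -m pendant 'ROWS' [FORCE]. ROWS is JSON, a list of rows, each a list of 3 entries, a list of its own where there are three numbers: the turn, a rotation vector about the tool's x, y, z in degrees, then the shift along the tool's x, y, z in m, then the closure, from 0 (fully open) to 1 (shut). A call has exactly 8 rows; each row shifts and turns the commanded pose from where the row before left it, along the tool's axes as they then stand; what a row does not reach is not made up. A row lasts 1/12 s, in which the tool goes at most 41.7 mm and 7.16 degrees, less where a joint would pass 70% of its speed; a pose out of reach is approached as far as the arm can. A call is refused whole if a number of a shift passes 0.0417 or a number of a turn 7.16, either way. A call with a gripper value outside its range is refused whole. The fingers move at their own pace and stop on an object; FORCE is the grip in N (left out, the last holds). Time passes only in rows, so rows that do not move let the fingers close, or fill a call up. It gives the time, the measured TCP pose, the force, the opening and the grip force at its end, in the units of the state.
- sense(): the state, without advancing time (a new reading comes with each control period).
- cams.snapshot(name): name is "scene" or "side" or "wrist"; returns a dict with "pixels" (384x512x3 uint8, red, green, blue), "camera_matrix" (3x3 intrinsics, pixels), "world_from_camera" (4x4, takes a point from camera to world coordinates); the wrist camera has in their place "hand_eye" (4x4, takes a point from camera to tool coordinates, whose origin is the TCP and whose axes are the flange's). Camera axes: x right, y down, z forward; pixel columns grow to the right and rows downward; lengths in mm; the calibration is good to about 2 mm. The wrist camera is an equidistant fisheye: a pixel r from the principal point sees the ray r / f radians off the axis. A picture is of the moment at which its call begins: read the wrist's pose just before it. There is no depth.
- finish_job(): hands the job in; it is judged then, once.
The state is a dict: "time_s": time; "q": joint angles; "joint_vel": joint speeds; "joint_torque": joint torques, N m; "position": TCP position; "ee_rot": TCP orientation; "force": force on the tool from outside, world axes, zero at the start; "wrist_torque": the same for the moment, N m; "finger_gap": opening from 0.0 (shut) to 1.0 (fully open); "grasp_force": force on a finger pad.
Only numpy, scipy, OpenCV 4.12 (cv2) and the standard library are available. Lean on these libraries where they do the work, as an engineer would, in place of code of your own. Each camera call takes 0.05 s, during which the arm holds its last target. There are 200 camera calls.

## Task

Make up two kits from the parts on the bench: the transformer, the finned heatsink and the tall capacitor go into the long three-compartment tray, the choke and the short capacitor into the short two-compartment tray, one part to a compartment (whichever you like), standing upright on the tray's floor. Finish the long tray before any part goes into the short one, and set the parts down gently instead of dropping them. Leave the relay, the multimeter and the solder spool where they are.

Things in the scene. Friction and masses are not known exactly. Their poses are not given: they have to be found in the camera images.
- transformer: Loose small mains transformer, laminated steel core with a copper coil, 42 x 36 x 40 mm high, about 0.2 kg. Origin: centre of its underside; z up. The core is 42 mm along its x, 20 mm along y, up to the top at 40 mm; the coil and the 4 mm foot below 32 mm stand out to 36 mm along y. Best gripped by the flat core ends, across x (42 mm).
- heatsink: Loose aluminium heatsink with six upright fins, 46 mm (x) x 30 mm (y) x 40 mm high, about 0.09 kg. Origin: centre of its underside; z up. Its flat back is at -y, the fins run along y; can be gripped across y (30 mm) or x (46 mm).
- tall_capacitor: Loose tall slim can capacitor standing upright, black sleeve with aluminium top, 27 mm in diameter, 65 mm high, about 0.045 kg. Origin: centre of its underside; z up.
- short_capacitor: Loose short wide can capacitor standing upright, black sleeve with aluminium top, 40 mm in diameter, 40 mm high, about 0.055 kg. Origin: centre of its underside; z up.
- choke: Loose toroid choke: a copper-wound ring standing on edge on a black foot, 43 mm high, about 0.07 kg. Ring 39 mm across (in x and z), 18 mm thick along y; foot 34 x 28 x 5 mm. Origin: centre of the foot's underside; z up. Best gripped across the ring's flat faces, along y (18 mm).
- relay: Loose relay in a clear case on a black base, 28 x 22 x 36 mm high: belongs to neither kit and stays where it is. Origin: centre of its underside.
- long_tray: The long kit tray, 77 x 225 x 12 mm, fixed to the bench while it is filled. Open grey tray with a 3 mm floor and 3 mm walls, 12 mm high over all. Origin: centre of its underside, on the bench; y runs along its length, x across it, z up. Three compartments, each 71 mm square inside, centred at y = -74, 0 and +74 mm.
- short_tray: The short kit tray, 77 x 151 x 12 mm, fixed to the bench while it is filled. Open grey tray with a 3 mm floor and 3 mm walls, 12 mm high over all. Origin: centre of its underside, on the bench; y runs along its length, x across it, z up. Two compartments, 71 mm (x) by 71 mm (y) inside, centred at y = -37 and +37 mm.
- multimeter: Orange hand-held multimeter lying on its back, 175 (x) x 88 (y) x 43 mm high with its dial; stays where it is. Origin: centre of its underside.
- spool: Solder spool standing upright, 54 mm in diameter, 50 mm high; stays where it is. Origin: centre of its underside.
Things that resemble listed ones, but are neither listed nor needed, are in the scene too. Leave any brown or green look-alike of the short_tray alone.

How it is judged (in metres and radians):
On the way, in this order (a step that is already met when the one before it is completed fails the run):
1. transformer, heatsink and tall capacitor stand in the three compartments of the long tray (((x of transformer in the frame of long_tray between -0.025 and 0.025 m and y of transformer in the frame of long_tray between -0.099 and -0.049 m and z of transformer in the frame of long_tray between 0 and 0.008 m and angle between transformer's own z axis and vertical below 0.12 rad) or (x of heatsink in the frame of long_tray between -0.025 and 0.025 m and y of heatsink in the frame of long_tray between -0.099 and -0.049 m and z of heatsink in the frame of long_tray between 0 and 0.008 m and angle between heatsink's own z axis and vertical below 0.12 rad) or (x of tall_capacitor in the frame of long_tray between -0.025 and 0.025 m and y of tall_capacitor in the frame of long_tray between -0.099 and -0.049 m and z of tall_capacitor in the frame of long_tray between 0 and 0.008 m and angle between tall_capacitor's own z axis and vertical below 0.12 rad)) and ((x of transformer in the frame of long_tray between -0.025 and 0.025 m and y of transformer in the frame of long_tray between -0.025 and 0.025 m and z of transformer in the frame of long_tray between 0 and 0.008 m and angle between transformer's own z axis and vertical below 0.12 rad) or (x of heatsink in the frame of long_tray between -0.025 and 0.025 m and y of heatsink in the frame of long_tray between -0.025 and 0.025 m and z of heatsink in the frame of long_tray between 0 and 0.008 m and angle between heatsink's own z axis and vertical below 0.12 rad) or (x of tall_capacitor in the frame of long_tray between -0.025 and 0.025 m and y of tall_capacitor in the frame of long_tray between -0.025 and 0.025 m and z of tall_capacitor in the frame of long_tray between 0 and 0.008 m and angle between tall_capacitor's own z axis and vertical below 0.12 rad)) and ((x of transformer in the frame of long_tray between -0.025 and 0.025 m and y of transformer in the frame of long_tray between 0.049 and 0.099 m and z of transformer in the frame of long_tray between 0 and 0.008 m and angle between transformer's own z axis and vertical below 0.12 rad) or (x of heatsink in the frame of long_tray between -0.025 and 0.025 m and y of heatsink in the frame of long_tray between 0.049 and 0.099 m and z of heatsink in the frame of long_tray between 0 and 0.008 m and angle between heatsink's own z axis and vertical below 0.12 rad) or (x of tall_capacitor in the frame of long_tray between -0.025 and 0.025 m and y of tall_capacitor in the frame of long_tray between 0.049 and 0.099 m and z of tall_capacitor in the frame of long_tray between 0 and 0.008 m and angle between tall_capacitor's own z axis and vertical below 0.12 rad))), for 0.2 s.
2. choke and short capacitor stand in the two compartments of the short tray (((x of choke in the frame of short_tray between -0.025 and 0.025 m and y of choke in the frame of short_tray between -0.062 and -0.012 m and z of choke in the frame of short_tray between 0 and 0.008 m and angle between choke's own z axis and vertical below 0.12 rad) or (x of short_capacitor in the frame of short_tray between -0.025 and 0.025 m and y of short_capacitor in the frame of short_tray between -0.062 and -0.012 m and z of short_capacitor in the frame of short_tray between 0 and 0.008 m and angle between short_capacitor's own z axis and vertical below 0.12 rad)) and ((x of choke in the frame of short_tray between -0.025 and 0.025 m and y of choke in the frame of short_tray between 0.012 and 0.062 m and z of choke in the frame of short_tray between 0 and 0.008 m and angle between choke's own z axis and vertical below 0.12 rad) or (x of short_capacitor in the frame of short_tray between -0.025 and 0.025 m and y of short_capacitor in the frame of short_tray between 0.012 and 0.062 m and z of short_capacitor in the frame of short_tray between 0 and 0.008 m and angle between short_capacitor's own z axis and vertical below 0.12 rad))), for 0.2 s.
At the end, for the whole second after the job is handed in: Every compartment holds one part of its tray's kit: centre within 25 mm of the compartment's centre along both tray axes, on the tray floor (underside less than 8 mm above the bench), upright within 0.12 rad, at rest (under 0.02 m/s and 0.2 rad/s) (all of step 1 and all of step 2 and linear speed of each of transformer, heatsink, tall_capacitor, choke, short_capacitor below 0.02 m/s and angular speed of each of transformer, heatsink, tall_capacitor, choke, short_capacitor below 0.2 rad/s); the robot touches nothing.
It fails at once if a part is put into the short tray before the long tray's kit is complete (((x of transformer in the frame of short_tray between -0.038 and 0.038 m and y of transformer in the frame of short_tray between -0.075 and 0.075 m and z of transformer in the frame of short_tray below 0.015 m) or (x of heatsink in the frame of short_tray between -0.038 and 0.038 m and y of heatsink in the frame of short_tray between -0.075 and 0.075 m and z of heatsink in the frame of short_tray below 0.015 m) or (x of tall_capacitor in the frame of short_tray between -0.038 and 0.038 m and y of tall_capacitor in the frame of short_tray between -0.075 and 0.075 m and z of tall_capacitor in the frame of short_tray below 0.015 m) or (x of choke in the frame of short_tray between -0.038 and 0.038 m and y of choke in the frame of short_tray between -0.075 and 0.075 m and z of choke in the frame of short_tray below 0.015 m) or (x of short_capacitor in the frame of short_tray between -0.038 and 0.038 m and y of short_capacitor in the frame of short_tray between -0.075 and 0.075 m and z of short_capacitor in the frame of short_tray below 0.015 m) or (x of relay in the frame of short_tray between -0.038 and 0.038 m and y of relay in the frame of short_tray between -0.075 and 0.075 m and z of relay in the frame of short_tray below 0.015 m)) and not (((x of transformer in the frame of long_tray between -0.025 and 0.025 m and y of transformer in the frame of long_tray between -0.099 and -0.049 m and z of transformer in the frame of long_tray between 0 and 0.008 m and angle between transformer's own z axis and vertical below 0.12 rad) or (x of heatsink in the frame of long_tray between -0.025 and 0.025 m and y of heatsink in the frame of long_tray between -0.099 and -0.049 m and z of heatsink in the frame of long_tray between 0 and 0.008 m and angle between heatsink's own z axis and vertical below 0.12 rad) or (x of tall_capacitor in the frame of long_tray between -0.025 and 0.025 m and y of tall_capacitor in the frame of long_tray between -0.099 and -0.049 m and z of tall_capacitor in the frame of long_tray between 0 and 0.008 m and angle between tall_capacitor's own z axis and vertical below 0.12 rad)) and ((x of transformer in the frame of long_tray between -0.025 and 0.025 m and y of transformer in the frame of long_tray between -0.025 and 0.025 m and z of transformer in the frame of long_tray between 0 and 0.008 m and angle between transformer's own z axis and vertical below 0.12 rad) or (x of heatsink in the frame of long_tray between -0.025 and 0.025 m and y of heatsink in the frame of long_tray between -0.025 and 0.025 m and z of heatsink in the frame of long_tray between 0 and 0.008 m and angle between heatsink's own z axis and vertical below 0.12 rad) or (x of tall_capacitor in the frame of long_tray between -0.025 and 0.025 m and y of tall_capacitor in the frame of long_tray between -0.025 and 0.025 m and z of tall_capacitor in the frame of long_tray between 0 and 0.008 m and angle between tall_capacitor's own z axis and vertical below 0.12 rad)) and ((x of transformer in the frame of long_tray between -0.025 and 0.025 m and y of transformer in the frame of long_tray between 0.049 and 0.099 m and z of transformer in the frame of long_tray between 0 and 0.008 m and angle between transformer's own z axis and vertical below 0.12 rad) or (x of heatsink in the frame of long_tray between -0.025 and 0.025 m and y of heatsink in the frame of long_tray between 0.049 and 0.099 m and z of heatsink in the frame of long_tray between 0 and 0.008 m and angle between heatsink's own z axis and vertical below 0.12 rad) or (x of tall_capacitor in the frame of long_tray between -0.025 and 0.025 m and y of tall_capacitor in the frame of long_tray between 0.049 and 0.099 m and z of tall_capacitor in the frame of long_tray between 0 and 0.008 m and angle between tall_capacitor's own z axis and vertical below 0.12 rad)))).
It fails at once if a part is dropped (faster than 0.8 m/s while its underside is less than 30 mm above the bench) ((linear speed of transformer above 0.8 m/s and height (world z) of transformer below 0.03 m) or (linear speed of heatsink above 0.8 m/s and height (world z) of heatsink below 0.03 m) or (linear speed of tall_capacitor above 0.8 m/s and height (world z) of tall_capacitor below 0.03 m) or (linear speed of choke above 0.8 m/s and height (world z) of choke below 0.03 m) or (linear speed of short_capacitor above 0.8 m/s and height (world z) of short_capacitor below 0.03 m)).
It fails at once if the relay, multimeter or spool is displaced by more than 20 mm (distance of any of relay, multimeter, spool from where it was at the start of the episode above 0.02 m).
It also fails if it takes over 120 s, if anything falls off the work surface, if the arm or the gripper's body presses on something with over 40 N, if the wrist force passes 120 N, or if a joint passes its speed limit or range.

## Working session

There is one attempt and no reset: what is moved stays moved. The work goes in short steps, Python scripts to look and compute and a shell command to move; the robot and the scene stay as the last step left them, time stands still between calls to the robot, and variables do not carry over. Pictures are saved under pics/ and viewed, at most 14 in all, crops included, and the job is handed in when it is done.

```bash
ls; mkdir -p pics
python3 - <<'E'
from rig import sense,cams
import cv2,numpy as np
s=sense();print(s)
for n in("scene","side","wrist"):
    d=cams.snapshot(n);cv2.imwrite(f"pics/{n}0.png",d["pixels"][:,:,::-1]);np.savez(f"{n}0.npz",**d)
    print(n,{k:np.round(v,3).tolist() for k,v in d.items() if k!="pixels"})
E
```

```text
pics
{'time_s': 0.0, 'q': array([ 1.15159347e+00,  3.53643024e-01,  1.63415213e+00, -1.70418747e-05,
        1.15521217e+00, -2.38943461e-03]), 'joint_vel': array([ 1.03947863e-03,  5.75970694e-04, -9.80195475e-05, -9.54261445e-04,
       -3.67639048e-04,  2.32158654e-03]), 'joint_torque': array([-1.98020280e-03, -6.05272579e+01, -3.42055929e+01, -3.17588783e-04,
        9.99634067e-03, -1.51553769e-05]), 'position': array([252.83741738, 571.060193  , 244.55717375]), 'ee_rot': array([-6.49930923e-01, -3.07334109e+00,  2.17789898e-03]), 'force': array([-0.36083686, -0.03968554, -0.51429915]), 'wrist_torque': array([-3.32834318e-02, -2.72632736e-02,  1.45501683e-05]), 'grasp_force': 0.0, 'finger_gap': 1.0023998846941329}
scene {'camera_matrix': [[417.923, 0.0, 255.387], [0.0, 417.923, 189.306], [0.0, 0.0, 1.0]], 'world_from_camera': [[0.608, 0.636, -0.475, 1045.646], [0.794, -0.495, 0.354, -383.988], [-0.009, -0.592, -0.806, 922.335], [0.0, 0.0, 0.0, 1.0]]}
side {'camera_matrix': [[402.594, 0.0, 255.897], [0.0, 402.594, 191.667], [0.0, 0.0, 1.0]], 'world_from_camera': [[-0.798, -0.306, 0.519, -52.233], [-0.603, 0.371, -0.706, 776.017], [0.023, -0.876, -0.481, 565.256], [0.0, 0.0, 0.0, 1.0]]}
wrist {'camera_matrix': [[297.319, 0.0, 256.767], [0.0, 297.319, 195.575], [0.0, 0.0, 1.0]], 'hand_eye': [[-0.0, -0.957, -0.289, 73.397], [1.0, -0.001, -0.0, -0.727], [-0.0, -0.289, 0.957, -129.591], [0.0, 0.0, 0.0, 1.0]]}
```

View pics/scene0.png

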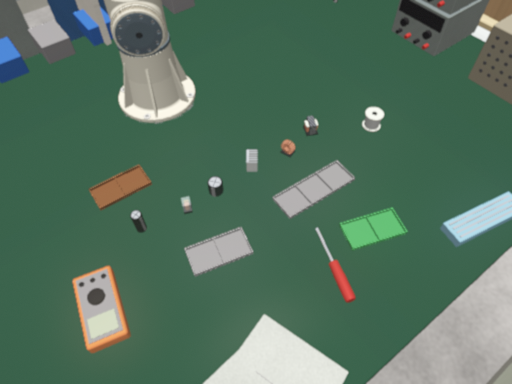

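View pics/side0.png

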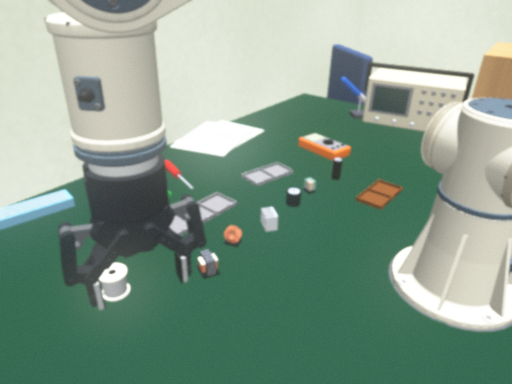

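View pics/wrist0.png

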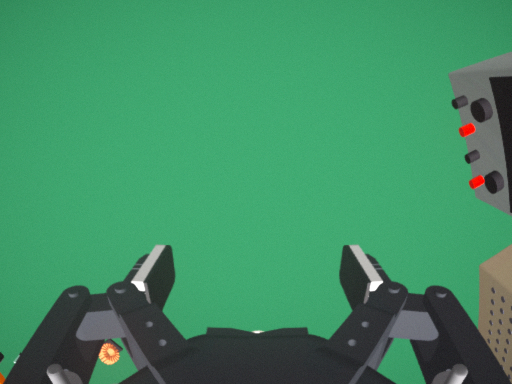

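Scene view: transformer (311,125), choke (288,147), heatsink (252,160), short cap (215,186), relay (186,204), tall cap (138,221), long tray (314,188), short grey tray (218,250); brown and green look-alikes at (120,186) and (374,228). In the side view, the same row. The wrist view sees only the choke at the edge (110,350).

```bash
cat > h.py <<'E'
import numpy as np,cv2
from scipy.spatial.transform import Rotation as R
def cast(d,uv,z,s=None):
    """pixels -> world xy on plane z; s=state for wrist camera"""
    uv=np.atleast_2d(np.asarray(uv,float));K=d["camera_matrix"]
    a=(uv-[K[0,2],K[1,2]])/K[0,0]
    if s is None: T=d["world_from_camera"];v=np.c_[a,np.ones(len(a))]
    else:
        W=np.eye(4);W[:3,:3]=R.from_rotvec(s["ee_rot"]).as_matrix();W[:3,3]=s["position"]
        T=W@d["hand_eye"];r=np.linalg.norm(a,axis=1)+1e-9
        v=np.c_[a*(np.sin(r)/r)[:,None],np.cos(r)]
    v=v@T[:3,:3].T;o=T[:3,3]
    return (o+v*((z-o[2])/v[:,2])[:,None])[:,:2]
def rect(p):
    (c,wh,a)=cv2.minAreaRect(p.astype(np.float32));return np.round([*c,*wh,a],1)
E
python3 - <<'E'
from h import *
d=dict(np.load("scene0.npz"));im=d["pixels"];hsv=cv2.cvtColor(im,cv2.COLOR_RGB2HSV)
bg=((hsv[...,0]>50)&(hsv[...,0]<100)&(hsv[...,1]>110)&(hsv[...,2]<130))
m=(~bg).astype(np.uint8)
for n,(x,y,w,h,z) in dict(long=(265,155,100,65,12),short=(180,225,78,52,12),trafo=(298,110,26,30,40),choke=(278,136,20,22,40),heat=(243,145,20,30,40),scap=(204,172,24,28,40),relay=(178,194,18,22,36),tcap=(128,206,22,30,65),spool=(360,104,28,30,50)).items():
    c,_=cv2.findContours(m[y:y+h,x:x+w],cv2.RETR_EXTERNAL,cv2.CHAIN_APPROX_NONE,offset=(x,y))
    c=max(c,key=cv2.contourArea)[:,0];
    b=cv2.boundingRect(c)
    print(n,b,"topz",rect(cast(d,c,z)),"ctr@half",cast(d,c.mean(0),z/2).round()[0] if z!=12 else "")
cv2.imwrite("pics/m.png",cv2.resize(im[100:280,80:370,::-1],None,fx=2.7,fy=2.7,interpolation=cv2.INTER_CUBIC))
E
```

```text
long (265, 155, 100, 65) topz [601.6 157.5 285.  217.1  52. ] ctr@half 
short (180, 225, 78, 52) topz [ 596.4 -169.1  196.6  140.    52.3] ctr@half 
trafo (298, 110, 26, 30) topz [436.6 279.   75.8 124.   49.1] ctr@half [423. 292.]
choke (278, 136, 20, 22) topz [462.  168.3  54.8  81.1  50.7] ctr@half [449. 180.]
heat (243, 145, 20, 30) topz [438.2  60.4  54.  105.2  52. ] ctr@half [426.  70.]
scap (204, 172, 24, 28) topz [449.8 -71.4  62.2  92.2  54.8] ctr@half [438. -64.]
relay (178, 194, 18, 22) topz [ 452.5 -163.3   44.4   69.6   57.4] ctr@half [ 441. -159.]
tcap (128, 206, 22, 30) topz [ 439.8 -287.3   51.6   91.8   61.1] ctr@half [ 418. -284.]
spool (360, 104, 28, 30) topz [539.4 434.4  80.9 133.6  44.1] ctr@half [525. 456.]
```

View pics/m.png

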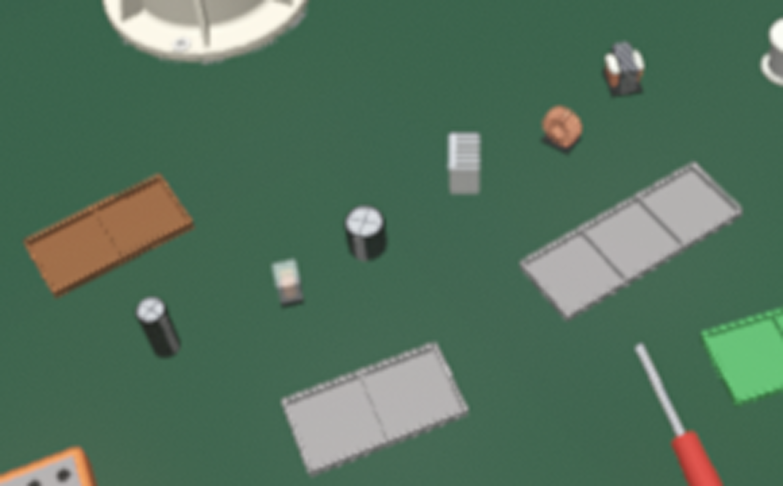

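The crop shows all parts upright and clear; my mask took the background too, so I'll threshold on the difference from the local bench colour.

```bash
cat > seg.py <<'E'
from h import *
def blob(im,x,y,w,h,t=32):
    p=im[y:y+h,x:x+w].astype(int)
    e=np.r_[p[0],p[-1],p[:,0],p[:,-1]];bgc=np.median(e,0)
    m=(np.abs(p-bgc).max(2)>t).astype(np.uint8)
    c,_=cv2.findContours(m,cv2.RETR_EXTERNAL,cv2.CHAIN_APPROX_NONE,offset=(x,y))
    return max(c,key=cv2.contourArea)[:,0]
E
python3 - <<'E'
from seg import *
d=dict(np.load("scene0.npz"));im=d["pixels"]
for n,(x,y,w,h,z) in dict(long=(265,155,100,65,12),short=(180,225,78,52,12),trafo=(298,110,26,30,40),choke=(278,136,20,22,40),heat=(243,145,20,30,40),scap=(204,172,24,28,40),relay=(178,194,18,22,36),tcap=(128,206,22,30,65),spool=(360,104,28,30,50)).items():
    c=blob(im,x,y,w,h);print(n,cv2.boundingRect(c),rect(cast(d,c,z)),cast(d,c.mean(0),z/2).round()[0] if z!=12 else "")
E
```

```text
long (272, 160, 83, 58) [601.3 146.8 232.5  84.7  86.9] 
short (184, 227, 70, 49) [ 599.8 -166.8  154.5   84.3   76.1] 
trafo (304, 115, 15, 21) [439.4 277.3  41.4  83.5  48.6] [424. 290.]
choke (281, 139, 15, 18) [465.6 166.5  39.7  64.4  50.4] [450. 179.]
heat (245, 149, 13, 23) [437.9  56.2  33.2  79.8  52.4] [425.  68.]
scap (208, 176, 15, 20) [450.  -72.2  37.   63.8  56.4] [440. -70.]
relay (181, 196, 10, 15) [ 447.8 -162.9   23.2   45.1   58.5] [ 435. -157.]
tcap (130, 210, 16, 22) [ 440.3 -288.4   24.5   67.9   80.1] [ 418. -283.]
spool (361, 106, 24, 26) [538.1 431.6  59.1 112.7  33.5] [523. 453.]
```

```bash
python3 -m pendant '[[[0,0,-6],[0,0,0],0],[[0,0,-6],[0,0,0],0],[[0,0,-6],[0,0,0],0],[[0,0,-6],[0,0,0],0],[[0,0,0],[-0.017,-0.0415,0],0],[[0,0,0],[-0.017,-0.0415,0],0],[[0,0,0],[-0.017,-0.0415,0],0],[[0,0,0],[-0.017,-0.0415,0],0]]' && python3 -m pendant '[[[0,0,0],[-0.017,-0.0415,0],0],[[0,0,0],[-0.017,-0.0415,0],0],[[0,0,0],[-0.017,-0.0415,0],0],[[0,0,0],[-0.017,-0.0415,0],0],[[0,0,0],[0,0,0],0],[[0,0,0],[0,0,0],0],[[0,0,0],[0,0,0],0],[[0,0,0],[0,0,0],0]]'
cat > look.py <<'E'
from rig import sense,cams
from seg import *
import pickle
def look(n,cam="wrist"):
    s=sense();d=cams.snapshot(cam);cv2.imwrite(f"pics/{n}.png",d["pixels"][:,:,::-1]);pickle.dump((s,d),open(n+".pkl","wb"))
    print(s["time_s"],s["position"].round(1),s["ee_rot"].round(3),s["finger_gap"].round(2),s["grasp_force"]);return s,d
E
python3 -c "
from look import *
look('w1')"
```

```text
time_s: 0.82
position: [316.6, 415.7, 244.9]
ee_rot: [0.005, -3.141, 0.001]
force: [1.1, 0.7, 0.2]
finger_gap: 0.997
grasp_force: 0.0
time_s: 1.48
position: [379.7, 264.2, 245.3]
ee_rot: [0.005, -3.141, -0.001]
force: [-0.2, 0.0, 0.5]
finger_gap: 0.998
grasp_force: 0.0Traceback (most recent call last):
  File "<string>", line 3, in <module>
    look('w1')
    ~~~~^^^^^^
  File "look.py", line 6, in look
    print(s["time_s"],s["position"].round(1),s["ee_rot"].round(3),s["finger_gap"].round(2),s["grasp_force"]);return s,d
                                                                  ^^^^^^^^^^^^^^^^^^^^^
AttributeError: 'float' object has no attribute 'round'
```

View pics/w1.png

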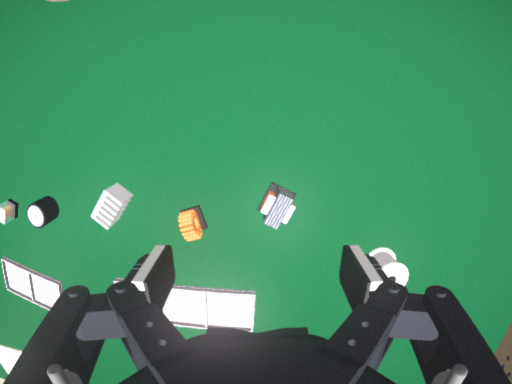

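Wrist view: transformer (277,207), core strip running from lower-left to upper-right; choke (192,224), heatsink (110,206), short cap (42,211), relay at (6,211), long tray below.

```bash
sed -i 's/s\["finger_gap"\].round(2)/s["finger_gap"]/' look.py
python3 - <<'E'
from look import *
s,d=pickle.load(open("w1.pkl","rb"));im=d["pixels"]
a=cv2.resize(im[175:250,85:305,::-1],None,fx=3.6,fy=3.6,interpolation=cv2.INTER_CUBIC);cv2.imwrite("pics/w1c.png",a)
for n,b,z in (("trafo",(250,175,60,65),40),("choke",(170,195,45,55),40),("heat",(82,172,60,65),40)):
    c=blob(im,*b,t=40);print(n,cv2.boundingRect(c),rect(cast(d,c,z,s)),rect(cast(d,c,0,s)))
E
```

```text
trafo (257, 182, 39, 48) [422.  287.7  41.   51.3  63.9] [435.8 290.6  45.9  57.4  63.9]
choke (177, 205, 31, 37) [444.2 182.9  43.1  36.6  16.8] [460.7 173.3  48.2  40.9  16.8]
heat (90, 182, 44, 48) [421.3  73.4  39.1  69.5  51.7] [435.1  50.8  43.7  77.8  51.7]
```

View pics/w1c.png

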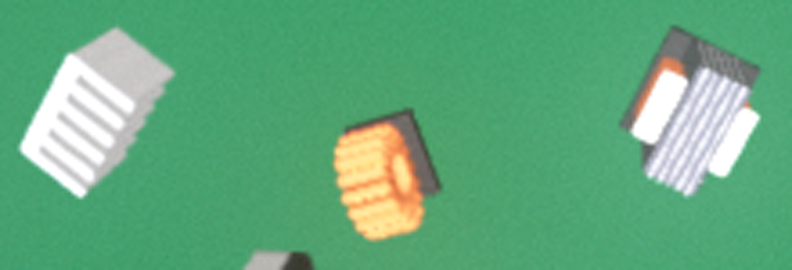

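Crop (3.6×, offset 85,175): transformer core top corners (703,65),(750,85),(691,196),(646,175); heatsink top (70,52),(135,105),(82,198),(22,150); choke foot edge (410,110)-(440,190).

Run:
```python
from look import *
s,d=pickle.load(open("w1.pkl","rb"))
def f(n,p,z):
    w=cast(d,np.array(p)/3.6+[85,175],z,s);e=np.diff(w,axis=0)
    print(n,"ctr",w.mean(0).round(1),"len",np.linalg.norm(e,axis=1).round(1),"ang",np.degrees(np.arctan2(e[:,1],e[:,0])).round(1))
f("trafo",[(703,65),(750,85),(691,196),(646,175)],40)
f("heat",[(70,52),(135,105),(82,198),(22,150)],40)
f("choke foot",[(345,130),(410,110),(440,190)],5)
f("choke top mid",[(345,185),(380,180)],43)
```

```text
trafo ctr [426.9 290. ] len [17.2 43.8 17.3] ang [  66.6  -25.1 -116.7]
heat ctr [427.8  66.1] len [31.1 46.8 29.9] ang [  50.9  -38.  -128.3]
choke foot ctr [445.  181.4] len [26.9 33.3] ang [107.6  16.7]
choke top mid ctr [445.1 176.2] len [12.8] ang [99.5]
```

```bash
python3 -m pendant '[[[0,0,0],[-0.0235,0.013,0],0],[[0,0,0],[-0.0235,0.013,0],0],[[0,0,-6.5],[0,0,0],0],[[0,0,-6.5],[0,0,0],0],[[0,0,-6.5],[0,0,0],0],[[0,0,-6.5],[0,0,0],0],[[0,0,-6.5],[0,0,0],0],[[0,0,-6.5],[0,0,0],0]]' 30 >/dev/null&& python3 -m pendant '[[[0,0,-6.5],[0,0,0],0],[[0,0,-6.5],[0,0,0],0],[[0,0,-6.5],[0,0,0],0],[[0,0,-6.5],[0,0,0],0],[[0,0,0],[0,0,0.041],0],[[0,0,0],[0,0,0.041],0],[[0,0,0],[0,0,0.04],0],[[0,0,0],[0,0,0],0]]'
cat > to.py <<'E'
import sys
from rig import sense
from h import *
def to(x,y,z,yaw=None):
    "tool-axis shift (after turning) and tool-z turn to bring TCP to x,y,z with tool y at yaw (mod 180)"
    s=sense();M=R.from_rotvec(s["ee_rot"]).as_matrix();cy=np.degrees(np.arctan2(M[1,1],M[0,1]))
    t=0 if yaw is None else (cy-yaw+90)%180-90
    M2=M@R.from_rotvec([0,0,np.radians(t)]).as_matrix()
    dw=np.array([x,y,z])-s["position"]
    print("t",round(s["time_s"],2),"pos",s["position"].round(1),"yaw",cy.round(1),"tilt",np.degrees(np.arccos(-M[2,2])).round(2),"q6",s["q"][5].round(2),"gap",round(s["finger_gap"],3),"F",round(s["grasp_force"],1),"fz",s["force"].round(1))
    print("turn",round(t,1),"shift now-axes",(M.T@dw).round(1),"after-turn axes",(M2.T@dw).round(1))
to(*map(float,sys.argv[1:]))
E
python3 to.py 427 290 20 -25
```

```text
time_s: 2.87
position: [422.3, 288.0, 116.8]
ee_rot: [1.688, -2.636, 0.0]
force: [-1.6, -0.4, 0.7]
finger_gap: 0.996
grasp_force: 0.0
t 2.87 pos [422.3 288.  116.8] yaw 155.3 tilt 0.65 q6 -2.11 gap 0.996 F 0.0 fz [-1.6 -0.4  0.7]
turn 0.3 shift now-axes [-4.7 -4.  96.8] after-turn axes [-4.7 -4.  96.8]
```

```bash
python3 -m pendant '[[[0,0,0],[-0.004,-0.003,0.025],0],[[0,0,0],[0,0,0.03],0],[[0,0,0],[0,0,0.025],0],[[0,0,0],[0,0,0.015],0],[[0,0,0],[0,0,0],0],[[0,0,0],[0,0,0],0],[[0,0,0],[0,0,0],0],[[0,0,0],[0,0,0],0]]' 40 >/dev/null; python3 to.py 427 290 20 -25;  python3 -c "
from look import *
look('w2')"
```

```text
t 3.53 pos [432.4 292.8  30.1] yaw 155.2 tilt 0.16 q6 -2.12 gap 1.0 F 0.0 fz [ 0.1 -0.4 -0.3]
turn 0.2 shift now-axes [ 4.9  3.7 10.1] after-turn axes [ 4.9  3.7 10.1]
3.5333 [432.4 292.8  30.1] [-1.69   2.645  0.   ] 0.9997844788733589 0.0
```

View pics/w2.png

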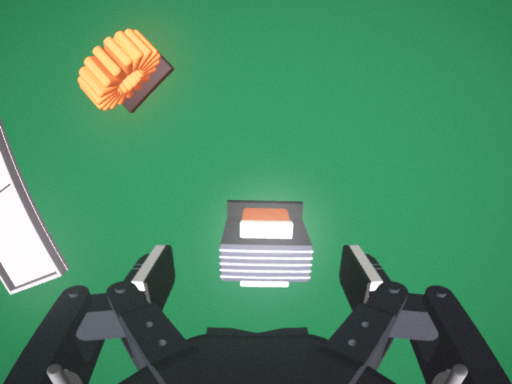

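Transformer sits square between the pads (core 220–312, row 262), slightly right of centre as the numbers say. Correct, descend, close, lift.

```bash
python3 -m pendant '[[[0,0,0],[0.005,0.004,0],0],[[0,0,0],[0,0,0.01],0],[[0,0,0],[0,0,0],0],[[0,0,0],[0,0,0],0],[[0,0,0],[0,0,0],1],[[0,0,0],[0,0,0],1],[[0,0,0],[0,0,0],1],[[0,0,0],[0,0,0],1]]' 40 >/dev/null; python3 -m pendant '[[[0,0,0],[0,0,0],1],[[0,0,0],[0,0,0],1],[[0,0,0],[0,0,0],1],[[0,0,0],[0,0,0],1],[[0,0,0],[0,0,0],1],[[0,0,0],[0,0,0],1],[[0,0,0],[0,0,0],1],[[0,0,0],[0,0,0],1]]' 40 >/dev/null; python3 to.py 427 290 150 -3
```

```text
t 4.92 pos [425.8 289.   18.5] yaw 155.1 tilt 0.02 q6 -2.11 gap 0.486 F 41.1 fz [-1.   0.5  4.9]
turn -21.9 shift now-axes [  -1.4   -0.7 -131.5] after-turn axes [  -1.1   -1.2 -131.5]
```

```bash
python3 -m pendant '[[[0,0,0],[0,0,-0.02],1],[[0,0,0],[0,0,-0.035],1],[[0,0,0],[0,0,-0.04],1],[[0,0,0],[-0.003,-0.02,-0.02],1],[[0,0,0],[-0.003,-0.035,0],1],[[0,0,0],[-0.003,-0.038,0],1],[[0,0,0],[-0.002,-0.038,0],1],[[0,0,0],[-0.002,-0.036,0],1]]' 40 >/dev/null; python3 -m pendant '[[[0,0,0],[0,-0.025,0],1],[[0,0,0],[0,0,0],1],[[0,0,0],[0,0,0],1],[[0,0,0],[0,0,0],1],[[0,0,0],[0,0,0],1],[[0,0,0],[0,0,0],1],[[0,0,0],[0,0,0],1],[[0,0,0],[0,0,0],1]]' 40 >/dev/null; python3 to.py 602 222 26;  python3 -c "
from look import *
look('w3')"
```

```text
t 6.25 pos [604.8 220.4 133.5] yaw 155.2 tilt 0.0 q6 -2.36 gap 0.49 F 41.3 fz [-0.5  0.  -2. ]
turn 0 shift now-axes [ -0.3   3.2 107.5] after-turn axes [ -0.3   3.2 107.5]
6.25 [604.8 220.4 133.5] [-1.692  2.647  0.   ] 0.4896360960336595 41.33614182472229
```

View pics/w3.png

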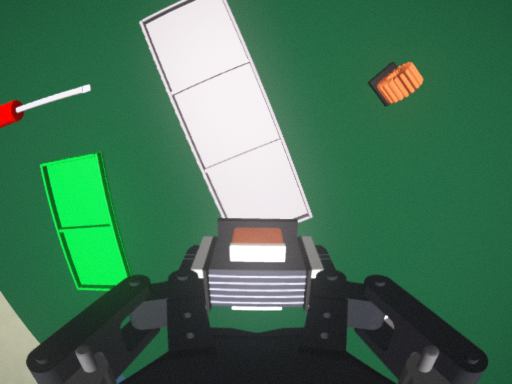

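Transformer held level; tray visible with its divider lines (173,95)-(250,63) and (205,168)-(280,139), near right corner (311,215).

Run:
```python
from look import *
s,d=pickle.load(open("w3.pkl","rb"))
w=cast(d,[(173,95),(250,63),(205,168),(280,139),(311,215),(141,22)],12,s);print(w.round(1))
a,b=w[:2].mean(0),w[2:4].mean(0);u=(b-a)/np.linalg.norm(b-a);c=(a+b)/2
print("gap",np.linalg.norm(b-a),"ang",np.degrees(np.arctan2(u[1],u[0])),"widths",np.linalg.norm(w[1]-w[0]),np.linalg.norm(w[3]-w[2]))
print("comps",c-74*u,c,c+74*u)
```

```text
[[632.7 110.6]
 [562.5 115.5]
 [635.9 180. ]
 [566.8 184.6]
 [568.5 259.2]
 [630.8  34.9]]
gap 69.3772973500558 ang 86.93118112113692 widths 70.28592329411022 69.2699957071424
comps [595.49882687  73.77410943] [599.46044559 147.66798994] [603.42206431 221.56187045]
```

```bash
python3 -m pendant '[[[0,0,0],[0,0.001,0.03],1],[[0,0,0],[0,0,0.03],1],[[0,0,0],[0,0,0.02],1],[[0,0,0],[0,0,0.01],1],[[0,0,0],[0,0,0.01],1],[[0,0,0],[0,0,0.006],1],[[0,0,0],[0,0,0],1],[[0,0,0],[0,0,0],1]]' 40 >/dev/null; python3 to.py 603 221 22.5
```

```text
t 6.97 pos [604.9 220.6  27.9] yaw 155.1 tilt 0.05 q6 -2.36 gap 0.49 F 41.4 fz [-0.1  0.3 -2.2]
turn 0 shift now-axes [0.4 1.9 5.4] after-turn axes [0.4 1.9 5.4]
```

```bash
python3 -m pendant '[[[0,0,0],[0,0,0.003],1],[[0,0,0],[0,0,0.003],1],[[0,0,0],[0,0,0],1],[[0,0,0],[0,0,0],1],[[0,0,0],[0,0,0],0.35],[[0,0,0],[0,0,0],0.35],[[0,0,0],[0,0,0],0.35],[[0,0,0],[0,0,0],0.35]]' 40; python3 -m pendant '[[[0,0,0],[0,0,0],0.3],[[0,0,0],[0,0,-0.01],0.3],[[0,0,0],[0,0,-0.03],0.3],[[0,0,0],[0,0,-0.04],0.3],[[0,0,0],[0,0,-0.04],0.3],[[0,0,6.5],[0,0,0],0],[[0,0,6.5],[0,0,0],0],[[0,0,0],[0,0,0],0]]' 40 >/dev/null; python3 to.py 428 66 90 142; python3 -c "
from look import *
look('w4')"
```

```text
time_s: 7.63
position: [604.5, 220.4, 21.5]
ee_rot: [-1.691, 2.648, -0.0]
force: [0.9, 0.8, -0.2]
finger_gap: 0.654
grasp_force: 0.0
t 8.3 pos [604.9 220.5 143.2] yaw 141.8 tilt 0.13 q6 -2.13 gap 0.997 F 0.0 fz [-0.2 -0.4 -0.5]
turn -0.2 shift now-axes [230.9  43.6  52.7] after-turn axes [230.8  44.3  52.7]
8.3 [604.9 220.5 143.2] [-1.372  2.824 -0.   ] 0.9974637287432215 0.0
```

View pics/w4.png

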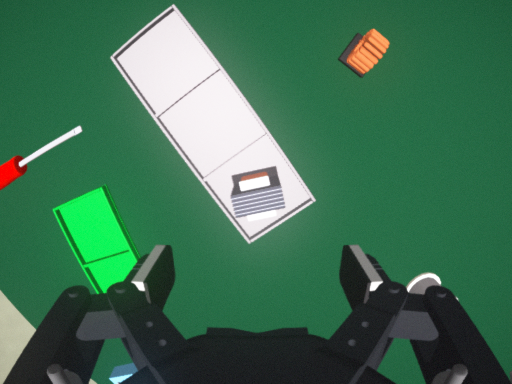

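Transformer stands upright in the near compartment (core at 232–285, 168–220). On to the heatsink.

```bash
python3 -m pendant '[[[0,0,0],[0.033,0.0063,0],0],[[0,0,0],[0.033,0.0063,0],0],[[0,0,0],[0.033,0.0063,0],0],[[0,0,0],[0.033,0.0063,0],0],[[0,0,0],[0.033,0.0063,0],0],[[0,0,0],[0.033,0.0063,0],0],[[0,0,0],[0.033,0.0063,0],0],[[0,0,0],[0,0,0],0]]' 40 >/dev/null; python3 -m pendant '[[[0,0,0],[0,0,0.035],0],[[0,0,0],[0,0,0.025],0],[[0,0,0],[0,0,0],0],[[0,0,0],[0,0,0],0],[[0,0,0],[0,0,0],0],[[0,0,0],[0,0,0],0],[[0,0,0],[0,0,0],0],[[0,0,0],[0,0,0],0]]' 40 >/dev/null; python3 to.py 428 66 20 142
python3 - <<'E'
from look import *
s,d=look('w5');im=d["pixels"]
c=blob(im,160,80,190,200,t=45);print(cv2.boundingRect(c),rect(c),rect(cast(d,c,40,s)))
E
```

```text
t 9.68 pos [428.4  65.3  82.2] yaw 142.2 tilt 0.1 q6 -2.33 gap 0.999 F 0.0 fz [-0.   0.9  0.1]
turn 0.2 shift now-axes [-0.2  0.9 62.2] after-turn axes [-0.2  0.9 62.2]
9.6833 [428.4  65.3  82.2] [-1.38e+00  2.82e+00 -1.00e-03] 0.998987329225687 0.0
(219, 188, 86, 71) [261.5 223.   70.   85.   90. ] [424.4  64.1  47.5  53.1  52.1]
```

View pics/w5.png

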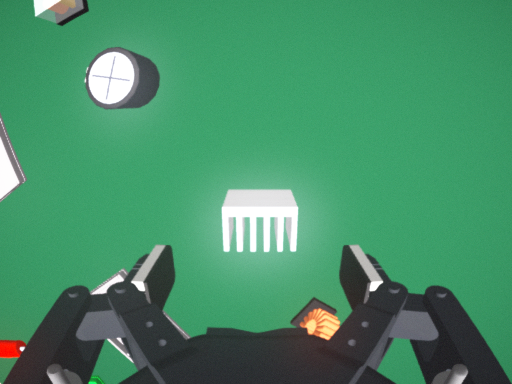

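Heatsink square between the pads (222–297, 190–250), choke safely clear. Descend, grip, lift.

```bash
python3 -m pendant '[[[0,0,0],[0,0.001,0.03],0],[[0,0,0],[0,0,0.022],0],[[0,0,0],[0,0,0.01],0],[[0,0,0],[0,0,0],0],[[0,0,0],[0,0,0],0],[[0,0,0],[0,0,0],1],[[0,0,0],[0,0,0],1],[[0,0,0],[0,0,0],1]]' 40 >/dev/null; python3 -m pendant '[[[0,0,0],[0,0,0],1],[[0,0,0],[0,0,0],1],[[0,0,0],[0,0,0],1],[[0,0,0],[0,0,0],1],[[0,0,0],[0,0,0],1],[[0,0,0],[0,0,-0.02],1],[[0,0,0],[0,0,-0.035],1],[[0,0,0],[0,0,-0.035],1]]' 40 >/dev/null; python3 to.py 595.5 74 130
```

```text
t 11.07 pos [425.8  65.5 110. ] yaw 142.1 tilt 0.15 q6 -2.33 gap 0.528 F 41.7 fz [ 0.1  0.8 -0.6]
turn 0 shift now-axes [-110.8 -128.7  -20.4] after-turn axes [-110.8 -128.7  -20.4]
```

```bash
python3 -m pendant '[[[0,0,0],[-0.01,-0.012,-0.003],1],[[0,0,0],[-0.018,-0.021,-0.003],1],[[0,0,0],[-0.021,-0.024,-0.003],1],[[0,0,0],[-0.021,-0.024,-0.003],1],[[0,0,0],[-0.021,-0.024,-0.003],1],[[0,0,0],[-0.018,-0.021,0],1],[[0,0,0],[-0.002,-0.003,0],1],[[0,0,0],[0,0,0],1]]' 40 >/dev/null; python3 -m pendant '[[[0,0,0],[0,0,0.03],1],[[0,0,0],[0,0,0.03],1],[[0,0,0],[0,0,0.02],1],[[0,0,0],[0,0,0],1],[[0,0,0],[0,0,0],1],[[0,0,0],[0,0,0],1],[[0,0,0],[0,0,0],1],[[0,0,0],[0,0,0],1]]' 40 >/dev/null; python3 to.py 595.5 74 23
python3 - <<'E'
from look import *
s,d=look('w6')
E
```

```text
t 12.4 pos [597.8  74.2  46. ] yaw 142.1 tilt 0.14 q6 -2.36 gap 0.533 F 41.8 fz [-0.3  0.3 -1.6]
turn 0 shift now-axes [ 1.6  1.7 22.9] after-turn axes [ 1.6  1.7 22.9]
12.4 [597.8  74.2  46. ] [-1.379e+00  2.820e+00 -1.000e-03] 0.5333703614617228 41.79175391793251
```

View pics/w6.png

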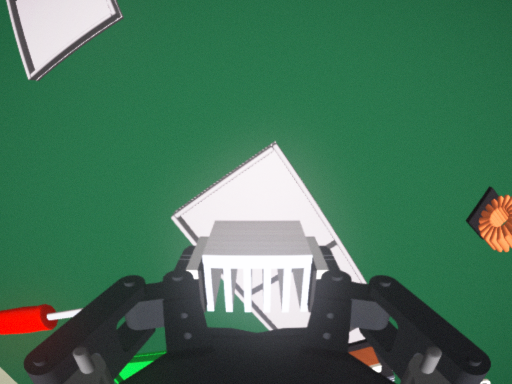

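Heatsink held level over the end compartment; tray end corners at (275,143) and (173,218).

```bash
python3 - <<'E'
from look import *
s,d=pickle.load(open("w6.pkl","rb"))
w=cast(d,[(275,143),(173,218)],12,s);print(w.round(1),w.mean(0)+38.5*np.array([.054,.9985]))
E
python3 -m pendant '[[[0,0,0],[0.001,0.001,0.01],1],[[0,0,0],[0,0,0.006],1],[[0,0,0],[0,0,0.004],1],[[0,0,0],[0,0,0.003],1],[[0,0,0],[0,0,0],1],[[0,0,0],[0,0,0],1],[[0,0,0],[0,0,0],1],[[0,0,0],[0,0,0],1]]' 40; python3 -m pendant '[[[0,0,0],[0,0,0],0.3],[[0,0,0],[0,0,0],0.3],[[0,0,0],[0,0,0],0.3],[[0,0,0],[0,0,0],0.3],[[0,0,0],[0,0,-0.005],0.3],[[0,0,0],[0,0,-0.03],0.3],[[0,0,0],[0,0,-0.04],0.3],[[0,0,0],[0,0,-0.04],0.3]]' 40 >/dev/null; python3 to.py 380 -284 200 90
python3 - <<'E'
from look import *
s,d=look('w7')
E
```

```text
[[556.4  36.6]
 [631.7  34.4]] [596.10474041  73.91122887]
time_s: 13.12
position: [594.9, 73.9, 22.9]
ee_rot: [1.379, -2.821, -0.001]
force: [-9.7, -0.8, 27.3]
finger_gap: 0.533
grasp_force: 45.7
t 13.78 pos [594.5  73.8 136.7] yaw 142.1 tilt 0.17 q6 -2.36 gap 0.699 F 0.0 fz [ 0.6  0.8 -0.2]
turn 52.1 shift now-axes [414.2 -50.3 -62.6] after-turn axes [ 214.6 -357.8  -62.6]
13.7833 [594.5  73.8 136.7] [ 1.379e+00 -2.820e+00 -1.000e-03] 0.6991289413571424 0.0
```

```bash
python3 -m pendant '[[[0,0,7],[0,0,0],0],[[0,0,7],[0,0,0],0],[[0,0,7],[0,0,0],0],[[0,0,7],[0,0,0],0],[[0,0,7],[0,0,0],0],[[0,0,7],[0,0,0],0],[[0,0,7],[0,0,0],0],[[0,0,7],[0,0,0],0]]' 40 >/dev/null; python3 -m pendant '[[[0,0,7],[0,0,-0.01],0],[[0,0,7],[0,0,-0.02],0],[[0,0,7],[0,0,-0.02],0],[[0,0,7],[0,0,-0.02],0],[[0,0,7],[0,0,0],0],[[0,0,7],[0,0,0],0],[[0,0,0],[-0.01,-0.038,0],0],[[0,0,0],[-0.01,-0.038,0],0]]' 40 >/dev/null; python3 -m pendant '[[[0,0,0],[-0.01,-0.038,0],0],[[0,0,0],[-0.01,-0.038,0],0],[[0,0,0],[-0.01,-0.038,0],0],[[0,0,0],[-0.01,-0.038,0],0],[[0,0,0],[-0.01,-0.038,0],0],[[0,0,0],[-0.01,-0.038,0],0],[[0,0,0],[-0.01,-0.038,0],0],[[0,0,0],[-0.01,-0.038,0],0]]' 40 >/dev/null; python3 -m pendant '[[[0,0,0],[0,0,0],0],[[0,0,0],[0,0,0],0],[[0,0,0],[0,0,0],0],[[0,0,0],[0,0,0],0],[[0,0,0],[0,0,0],0],[[0,0,0],[0,0,0],0],[[0,0,0],[0,0,0],0],[[0,0,0],[0,0,0],0]]' 40 >/dev/null; python3 to.py 418 -283 137
python3 - <<'E'
from look import *
s,d=look('w8');im=d["pixels"].astype(int)
# aluminium cap tops: bright and grey
m=((im.min(2)>120)&(im.max(2)-im.min(2)<40)).astype(np.uint8)
n,l,st,c=cv2.connectedComponentsWithStats(m)
for i in range(1,n):
    if st[i,4]>80: print(st[i],c[i].round(),cast(d,c[i],65,s).round(1),cast(d,c[i],40,s).round(1))
E
```

```text
t 16.5 pos [ 392.7 -261.8  206.3] yaw 44.2 tilt 0.0 q6 -1.36 gap 1.001 F 0.0 fz [-0.4 -0.  -0.6]
turn 0 shift now-axes [-32.8   3.4  69.3] after-turn axes [-32.8   3.4  69.3]
16.5 [ 392.7 -261.8  206.3] [-1.223 -2.894 -0.   ] 1.0008625924661587 0.0
[402  71  27  31 647] [415.  86.] [[431.2 -79.1]] [[439.5 -67.1]]
[492  85  20  59 519] [505. 113.] [[536.6   7.9]] [[554.6  28. ]]
[340 129  31  32 668] [355. 144.] [[ 429.4 -166.7]] [[ 437.5 -162.7]]
[ 358  179  108   99 5102] [415. 229.] [[ 549.7 -174.9]] [[ 569.  -171.7]]
[249 213  26  22 438] [261. 223.] [[ 421.  -286.2]] [[ 428.3 -293.2]]
[131 245  34  47 478] [146. 268.] [[ 368.7 -413. ]] [[ 371.2 -431.8]]
[349 245  34  47 484] [367. 267.] [[ 543.4 -243.1]] [[ 562.1 -246.1]]
[ 461  304   51   79 1445] [494. 337.] [[ 871.2 -166.3]] [[ 920.1 -162.3]]
[192 314  59  23 410] [223. 325.] [[ 481.2 -411.7]] [[ 494.1 -430.3]]
[  0 336  21  35 422] [  7. 354.] [[ 273.5 -841.3]] [[ 267.2 -899.6]]
[385 353  41  31 754] [407. 372.] [[ 766.9 -311.2]] [[ 806.2 -320.6]]
[ 47 373  16  11  98] [ 54. 378.] [[ 375.8 -780.6]] [[ 379.  -833.3]]
[451 373  16  11 107] [458. 379.] [[ 908.7 -262.5]] [[ 961.1 -267.4]]
```

View pics/w8.png

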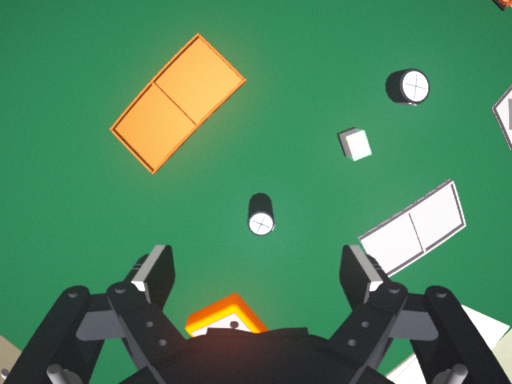

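Tall cap top at (261,223) → (421,-286); short cap (415,86); short tray divider (408,213)-(425,252).

```bash
python3 - <<'E'
from look import *
s,d=pickle.load(open("w8.pkl","rb"))
w=cast(d,[(408,213),(425,252),(452,181),(465,225)],12,s);print(w.round(1),w[:2].mean(0),w[2:].mean(0)); e=w[2]-w[3];print(np.degrees(np.arctan2(e[1],e[0])))
E
python3 -m pendant '[[[0,0,0],[-0.037,0.003,0],0],[[0,0,0],[0,0,0.03],0],[[0,0,0],[0,0,0.03],0],[[0,0,0],[0,0,0.03],0.1],[[0,0,0],[0,0,0],0.1],[[0,0,0],[0,0,0],0.1],[[0,0,0],[0,0,0],0.1],[[0,0,0],[0,0,0],0.1]]' 40 >/dev/null;python3 to.py 421 -286 40
```

```text
[[ 563.6 -162.3]
 [ 633.4 -176.1]
 [ 579.4  -86.8]
 [ 652.9 -104.4]] [ 598.52708513 -169.20094797] [616.17289676 -95.61086636]
166.5683958838818
t 17.22 pos [ 421.4 -287.6  118.1] yaw 44.1 tilt 0.17 q6 -1.37 gap 0.902 F 0.0 fz [ 0.  -0.5  0.5]
turn 0 shift now-axes [ 1.6  0.8 78.1] after-turn axes [ 1.6  0.8 78.1]
```

```bash
python3 -m pendant '[[[0,0,0],[0.001,0.001,0.03],0.1],[[0,0,0],[0,0,0.03],0.1],[[0,0,0],[0,0,0.018],0.1],[[0,0,0],[0,0,0],0.1],[[0,0,0],[0,0,0],0.1],[[0,0,0],[0,0,0],1],[[0,0,0],[0,0,0],1],[[0,0,0],[0,0,0],1]]' 30 >/dev/null;python3 -m pendant '[[[0,0,0],[0,0,0],1],[[0,0,0],[0,0,0],1],[[0,0,0],[0,0,0],1],[[0,0,0],[0,0,0],1],[[0,0,0],[0,0,0],1],[[0,0,0],[0,0,0],1],[[0,0,0],[0,0,0],1],[[0,0,0],[0,0,0],1]]' 30 >/dev/null; python3 to.py 599.5 148 160
```

```text
t 18.55 pos [ 420.9 -285.9   39.4] yaw 44.1 tilt 0.1 q6 -1.37 gap 0.308 F 29.0 fz [-0.8  0.4  9.4]
turn 0 shift now-axes [ 187.   430.3 -120.8] after-turn axes [ 187.   430.3 -120.8]
```

```bash
python3 -m pendant '[[[0,0,0],[0,0,-0.02],1],[[0,0,0],[0,0,-0.035],1],[[0,0,0],[0,0,-0.035],1],[[0,0,0],[0.007,0.016,-0.03],1],[[0,0,0],[0.013,0.03,0],1],[[0,0,0],[0.0156,0.0359,0],1],[[0,0,0],[0.0156,0.0359,0],1],[[0,0,0],[0.0156,0.0359,0],1]]' 30 >/dev/null;python3 -m pendant '[[[0,0,0],[0.0156,0.0359,0],1],[[0,0,0],[0.0156,0.0359,0],1],[[0,0,0],[0.0156,0.0359,0],1],[[0,0,0],[0.0156,0.0359,0],1],[[0,0,0],[0.0156,0.0359,0],1],[[0,0,0],[0.0156,0.0359,0],1],[[0,0,0],[0.014,0.033,0],1],[[0,0,0],[0.01,0.025,0],1]]' 30 >/dev/null;python3 -m pendant '[[[0,0,0],[0,0,0],1],[[0,0,0],[0,0,0],1],[[0,0,0],[0,0,0],1],[[0,0,0],[0,0,0],1],[[0,0,0],[0,0,0],1],[[0,0,0],[0,0,0],1],[[0,0,0],[0,0,0],1],[[0,0,0],[0,0,0],1]]' 30 >/dev/null; python3 to.py 599.5 148 44
```

```text
t 20.55 pos [598.5 143.8 158.4] yaw 44.1 tilt 0.01 q6 -0.54 gap 0.307 F 29.8 fz [ 0.8 -0.5 -1.1]
turn 0 shift now-axes [  2.4   3.7 114.4] after-turn axes [  2.4   3.7 114.4]
```

```bash
python3 -m pendant '[[[0,0,0],[0.0024,0.0037,0],1],[[0,0,7],[0,0,0],1],[[0,0,7],[0,0,0],1],[[0,0,7],[0,0,0],1],[[0,0,7],[0,0,0],1],[[0,0,7],[0,0,0.02],1],[[0,0,7],[0,0,0.03],1],[[0,0,0],[0,0,0.03],1]]' 30 >/dev/null;python3 -m pendant '[[[0,0,0],[0,0,0.015],1],[[0,0,0],[0,0,0.006],1],[[0,0,0],[0,0,0],1],[[0,0,0],[0,0,0],1],[[0,0,0],[0,0,0],1],[[0,0,0],[0,0,0],1],[[0,0,0],[0,0,0],1],[[0,0,0],[0,0,0],1]]' 30 >/dev/null; python3 to.py 599.5 148 43.5
```

```text
t 21.88 pos [600.  148.7  58.2] yaw 2.1 tilt 0.08 q6 0.2 gap 0.31 F 29.8 fz [ 0.   0.2 -0.4]
turn 0 shift now-axes [-0.7 -0.5 14.7] after-turn axes [-0.7 -0.5 14.7]
```

```bash
python3 -m pendant '[[[0,0,0],[0,0,0.006],1],[[0,0,0],[0,0,0.005],1],[[0,0,0],[0,0,0.003],1],[[0,0,0],[0,0,0.0015],1],[[0,0,0],[0,0,0],1],[[0,0,0],[0,0,0],1],[[0,0,0],[0,0,0],1],[[0,0,0],[0,0,0],1]]' 30;python3 -m pendant '[[[0,0,0],[0,0,0],0.5],[[0,0,0],[0,0,0],0.45],[[0,0,0],[0,0,0],0.45],[[0,0,0],[0,0,0],0.45],[[0,0,0],[0,0,-0.01],0.45],[[0,0,0],[0,0,-0.03],0.45],[[0,0,0],[0,0,-0.04],0.45],[[0,0,0],[0,0,-0.04],0.45]]' 30 >/dev/null;python3 -m pendant '[[[0,0,0],[0,0,-0.03],0],[[0,0,0],[0.03,0,-0.03],0],[[0,0,0],[0.03,0,0],0],[[0,0,0],[0.03,0,0],0],[[0,0,0],[0,0,0],0],[[0,0,0],[0,0,0],0],[[0,0,0],[0,0,0],0],[[0,0,0],[0,0,0],0]]' 30 >/dev/null; python3 to.py 445 178 150 107
python3 - <<'E'
from look import *
s,d=look('w9');look('s9','scene')
a=cv2.imread('pics/w9.png');b=cv2.imread('pics/s9.png')
b=cv2.resize(b[100:280,180:380],(400,360),interpolation=cv2.INTER_CUBIC)
c=np.zeros((384,800,3),np.uint8);c[:288,:384]=cv2.resize(a,(384,288));c[:360,400:]=b;cv2.imwrite('pics/c9.png',c)
E
```

```text
time_s: 22.55
position: [599.2, 148.5, 42.4]
ee_rot: [-2.18, -2.262, 0.001]
force: [-3.3, -1.4, 12.4]
finger_gap: 0.307
grasp_force: 30.8
t 23.88 pos [596.  237.  221.1] yaw 2.1 tilt 0.05 q6 0.34 gap 1.0 F 0.0 fz [ 0.7 -0.7 -0. ]
turn 75.1 shift now-axes [ -53.4 -153.    71.2] after-turn axes [-161.6   12.2   71.2]
23.8833 [596.  237.  221.1] [ 2.181e+00  2.262e+00 -1.000e-03] 0.9996247726077029 0.0
23.9333 [596.1 236.8 221.1] [-2.181e+00 -2.261e+00  1.000e-03] 0.99621213060715 0.0
```

View pics/c9.png

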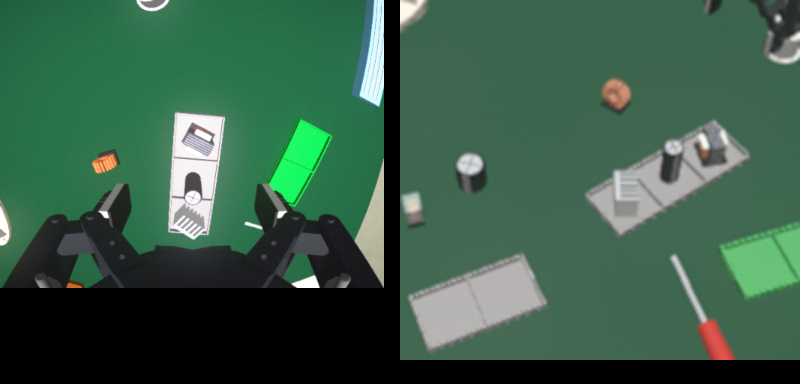

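Long tray complete: transformer, tall cap and heatsink stand upright in their three compartments in both views; choke unmoved. Now the choke.

```bash
python3 - <<'E'
from look import *
s,d=pickle.load(open("w1.pkl","rb"))
w=cast(d,np.array([(345,130),(440,190)])/3.6+[85,175],5,s);print("foot ctr",w.mean(0))
E
python3 -m pendant '[[[0,0,7],[0,0,0],0],[[0,0,7],[0,0,0],0],[[0,0,7],[0,0,0],0],[[0,0,7],[0,0,0],0],[[0,0,7],[0,0,0],0],[[0,0,7],[0,0,0],0],[[0,0,7],[0,0,0],0],[[0,0,7],[0,0,0],0]]' 40 >/dev/null; python3 -m pendant '[[[0,0,7],[0,0,0],0],[[0,0,7],[0,0,0],0],[[0,0,5],[0,0,0],0],[[0,0,0],[-0.03,0,0],0],[[0,0,0],[-0.03,0,0],0],[[0,0,0],[-0.03,0,0],0],[[0,0,0],[-0.03,0,0],0],[[0,0,0],[0,0,0],0]]' 40 >/dev/null;python3 -m pendant '[[[0,0,0],[0,0,0.03],0],[[0,0,0],[0,0,0.03],0],[[0,0,0],[0,0,0],0],[[0,0,0],[0,0,0],0],[[0,0,0],[0,0,0],0],[[0,0,0],[0,0,0],0],[[0,0,0],[0,0,0],0],[[0,0,0],[0,0,0],0]]' 40 >/dev/null; python3 to.py 445 178 100 107
python3 - <<'E'
from look import *
s,d=look('w10');im=d["pixels"].astype(int)
def big(m):
    n,l,st,c=cv2.connectedComponentsWithStats(m.astype(np.uint8));return l==1+np.argmax(st[1:,4])
k=im[:240]
o=big((k[...,0]>k[...,1]+30)&(k[...,0]>90))
p=np.argwhere(o)[:,::-1]; print("orange px",cv2.boundingRect(p.astype(np.int32)),rect(cast(d,p,24,s)))
b=im.sum(2)[:240]<90
f=big(b&(np.indices(b.shape)[0]<245)); p=np.argwhere(f)[:,::-1];print("dark px",cv2.boundingRect(p.astype(np.int32)),rect(cast(d,p,5,s)))
E
```

```text
foot ctr [451.64311171 178.75124018]
t 25.98 pos [482.2 202.9 162.4] yaw -72.9 tilt 0.11 q6 1.67 gap 1.003 F 0.0 fz [-0.1 -0.2 -0.2]
turn 0.1 shift now-axes [-43.   12.8  62.3] after-turn axes [-43.   12.9  62.3]
25.9833 [482.2 202.9 162.4] [-3.106e+00 -4.670e-01 -3.000e-03] 1.002947099590715 0.0
orange px (262, 204, 22, 36) [454.3 177.6  36.8  20.6  17.4]Traceback (most recent call last):
  File "<stdin>", line 9, in <module>
  File "<stdin>", line 4, in big
    return _wrapfunc(a, 'argmax', axis=axis, out=out, **kwds)
    return bound(*args, **kwds)
ValueError: attempt to get argmax of an empty sequence
```

```bash
python3 to.py 451 178.5 100; python3 -m pendant '[[[0,0,0],[-0.036,0.0145,0],0],[[0,0,0],[0,0,0.035],0],[[0,0,0],[0,0,0.03],0],[[0,0,0],[0,0,0],0],[[0,0,0],[0,0,0],0],[[0,0,0],[0,0,0],0],[[0,0,0],[0,0,0],0],[[0,0,0],[0,0,0],0]]' 40 >/dev/null; python3 to.py 451 178.5 24 107
python3 - <<'E'
from look import *
s,d=look('w11')
E
```

```text
t 26.03 pos [482.  202.8 162.2] yaw -72.9 tilt 0.08 q6 1.67 gap 0.996 F 0.0 fz [-0.4 -0.6  0.4]
turn 0 shift now-axes [-36.9  14.1  62.1] after-turn axes [-36.9  14.1  62.1]
t 26.7 pos [452.5 178.7  97.6] yaw -72.9 tilt 0.13 q6 1.64 gap 0.999 F 0.0 fz [ 0.8  1.1 -0.3]
turn 0.1 shift now-axes [-1.6 -0.2 73.6] after-turn axes [-1.6 -0.2 73.6]
26.7 [452.5 178.7  97.6] [-3.106 -0.468 -0.004] 0.9986227661032568 0.0
```

View pics/w11.png

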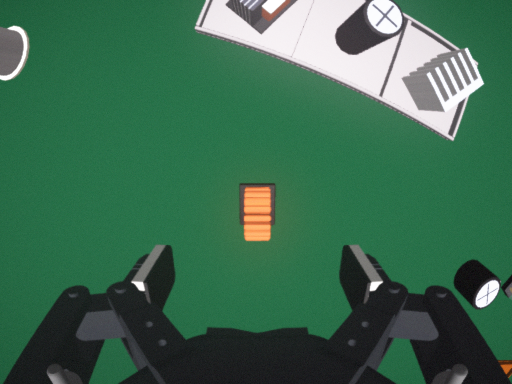

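Choke square and centred between the pads (244–271, 187–241); tray parts still upright. Descend and grip.

```bash
python3 -m pendant '[[[0,0,0],[-0.001,0,0.03],0],[[0,0,0],[0,0,0.03],0],[[0,0,0],[0,0,0.013],0],[[0,0,0],[0,0,0],0],[[0,0,0],[0,0,0],0],[[0,0,0],[0,0,0],1],[[0,0,0],[0,0,0],1],[[0,0,0],[0,0,0],1]]' 40 >/dev/null;python3 -m pendant '[[[0,0,0],[0,0,0],1],[[0,0,0],[0,0,0],1],[[0,0,0],[0,0,0],1],[[0,0,0],[0,0,0],1],[[0,0,0],[0,0,0],1],[[0,0,0],[0,0,0],1],[[0,0,0],[0,0,0],1],[[0,0,0],[0,0,0],1]]' 40 >/dev/null; python3 to.py 590 -205 140; python3 -m pendant '[[[0,0,0],[0,0,-0.02],1],[[0,0,0],[0,0,-0.035],1],[[0,0,0],[0,0,-0.035],1],[[0,0,0],[0,0,-0.035],1],[[0,0,0],[0,0,0],1],[[0,0,0],[0,0,0],1],[[0,0,0],[0,0,0],1],[[0,0,0],[0,0,0],1]]' 40 >/dev/null; python3 to.py 590 -205 150
```

```text
t 28.08 pos [450.7 178.   23.8] yaw -72.9 tilt 0.04 q6 1.65 gap 0.207 F 39.3 fz [-1.4  0.7  7.2]
turn 0 shift now-axes [  20.5  407.  -116.2] after-turn axes [  20.5  407.  -116.2]
t 28.75 pos [449.4 177.5 147. ] yaw -72.9 tilt 0.14 q6 1.65 gap 0.208 F 39.4 fz [-0.9  0.2 -1.6]
turn 0 shift now-axes [ 21.8 406.9  -3. ] after-turn axes [ 21.8 406.9  -3. ]
```

```bash
python3 -m pendant '[[[0,0,0],[0.002,0.018,0],1],[[0,0,0],[0.002,0.03,0],1],[[0,0,0],[0.002,0.036,0],1],[[0,0,0],[0.002,0.036,0],1],[[0,0,0],[0.002,0.036,0],1],[[0,0,0],[0.002,0.036,0],1],[[0,0,0],[0.002,0.036,0],1],[[0,0,0],[0.002,0.036,0],1]]' 40 >/dev/null; python3 -m pendant '[[[0,0,0],[0.002,0.036,0],1],[[0,0,0],[0.002,0.036,0],1],[[0,0,0],[0.002,0.034,0],1],[[0,0,0],[0,0.03,0],1],[[0,0,0],[0,0.007,0],1],[[0,0,0],[0,0,0],1],[[0,0,0],[0,0,0],1],[[0,0,0],[0,0,0],1]]' 40 >/dev/null; python3 to.py 590 -205 27.5
python3 - <<'E'
from look import *
s,d=look('w12');im=d["pixels"].astype(int)
m=((im.min(2)>120)&(im.max(2)-im.min(2)<40)).astype(np.uint8)
n,l,st,c=cv2.connectedComponentsWithStats(m)
for i in range(1,n):
    if st[i,4]>200: print(st[i],c[i].round(),cast(d,c[i],12,s).round(1),cast(d,c[i],40,s).round(1))
E
```

```text
t 30.08 pos [ 590.2 -203.2  147.2] yaw -72.9 tilt 0.15 q6 0.94 gap 0.203 F 39.5 fz [-0.2 -0.2 -0.6]
turn 0 shift now-axes [ -0.5   1.9 119.7] after-turn axes [ -0.5   1.9 119.7]
30.0833 [ 590.2 -203.2  147.2] [-3.105e+00 -4.680e-01  3.000e-03] 0.20292283582080384 39.47908401489258
[ 411    0  101   56 2722] [478.  18.] [[ 846.8 -375.4]] [[ 827.2 -355. ]]
[   0   74   51   83 3017] [ 23. 113.] [[599.2  70.8]] [[605.7  44. ]]
[  136    93   178   128 12081] [220. 163.] [[ 603.5 -164.5]] [[ 609.6 -166.4]]
[ 413  215   95  111 3476] [465. 269.] [[ 568.8 -485. ]] [[ 578.5 -452.9]]
[ 82 277  27  26 485] [ 95. 289.] [[412. -53.]] [[438.4 -66.7]]
```

```bash
python3 -m pendant '[[[0,0,0],[0,0.002,0.03],1],[[0,0,0],[0,0,0.03],1],[[0,0,0],[0,0,0.025],1],[[0,0,0],[0,0,0.015],1],[[0,0,0],[0,0,0],1],[[0,0,0],[0,0,0],1],[[0,0,0],[0,0,0],1],[[0,0,0],[0,0,0],1]]' 40 >/dev/null; python3 to.py 590 -205 27.5
```

```text
t 30.8 pos [ 592.9 -206.4   49.9] yaw -72.8 tilt 0.14 q6 0.93 gap 0.208 F 39.4 fz [-0.   1.  -1.3]
turn 0 shift now-axes [-2.4 -2.2 22.4] after-turn axes [-2.4 -2.2 22.4]
```

```bash
python3 -m pendant '[[[0,0,0],[-0.002,-0.002,0.01],1],[[0,0,0],[0,0,0.006],1],[[0,0,0],[0,0,0.004],1],[[0,0,0],[0,0,0.003],1],[[0,0,0],[0,0,0],1],[[0,0,0],[0,0,0],1],[[0,0,0],[0,0,0],1],[[0,0,0],[0,0,0],1]]' 40; python3 -m pendant '[[[0,0,0],[0,0,0],0.6],[[0,0,0],[0,0,0],0.55],[[0,0,0],[0,0,0],0.55],[[0,0,0],[0,0,0],0.55],[[0,0,0],[0,0,-0.005],0.55],[[0,0,0],[0,0,-0.02],0.55],[[0,0,0],[0,0,-0.035],0.55],[[0,0,0],[0,0,-0.04],0.4]]' 40 >/dev/null; python3 -m pendant '[[[0,0,-7],[0,0,0],0],[[0,0,-7],[0,0,0],0],[[0,0,-7],[0,0,0],0],[[0,0,-7],[0,0,0],0],[[0,0,-7],[0,0,0],0],[[0,0,-7],[0,0,0],0],[[0,0,-7],[0,0,0],0],[[0,0,-7],[0,0,0],0]]' 40 >/dev/null; python3 to.py 438.5 -67 130
python3 - <<'E'
from look import *
look('w13');s,d=look('s13','scene')
im=d["pixels"].astype(int);k=im[225:277,180:260]
p=np.argwhere((k[...,0]>k[...,1]+30))[:,::-1]+[180,225];print(len(p),cast(d,p.mean(0),26,None).round(1))
E
```

```text
time_s: 31.47
position: [588.8, -205.0, 26.7]
ee_rot: [-3.106, -0.467, 0.002]
force: [-7.5, 3.6, 20.3]
finger_gap: 0.205
grasp_force: 42.7
t 32.8 pos [ 589.3 -205.2  125.4] yaw -16.5 tilt 0.0 q6 -0.05 gap 0.999 F 0.0 fz [0.3 0.5 0.2]
turn 0 shift now-axes [  89.6 -183.9   -4.6] after-turn axes [  89.6 -183.9   -4.6]
32.8 [ 589.3 -205.2  125.4] [ 2.518  1.879 -0.   ] 0.9988992292300566 0.0
32.85 [ 589.3 -205.2  125.4] [-2.509 -1.89   0.   ] 0.9987519914696191 0.0
125 [[ 593.3 -205.6]]
```

```bash
python3 -m pendant '[[[0,0,0],[0.015,-0.031,0],0],[[0,0,0],[0.015,-0.031,0],0],[[0,0,0],[0.015,-0.031,0],0],[[0,0,0],[0.015,-0.031,0],0],[[0,0,0],[0.015,-0.031,0],0],[[0,0,0],[0.015,-0.029,0],0],[[0,0,0],[0,0,0],0],[[0,0,0],[0,0,0],0]]' 40 >/dev/null; python3 -m pendant '[[[0,0,0],[0,0,0.02],0],[[0,0,0],[0,0,0.02],0],[[0,0,0],[0,0,0],0],[[0,0,0],[0,0,0],0],[[0,0,0],[0,0,0],0],[[0,0,0],[0,0,0],0],[[0,0,0],[0,0,0],0],[[0,0,0],[0,0,0],0]]' 40 >/dev/null
python3 - <<'E'
from look import *
s,d=look('w14');im=d["pixels"].astype(int)
m=((im.min(2)>120)&(im.max(2)-im.min(2)<40)).astype(np.uint8)
n,l,st,c=cv2.connectedComponentsWithStats(m)
for i in range(1,n):
    if st[i,4]>200: print(st[i],c[i].round(),cast(d,c[i],40,s).round(1))
E
python3 to.py 438.5 -67 20
```

```text
34.2333 [440.  -65.8  85.9] [2.523e+00 1.870e+00 1.000e-03] 0.9990681913232621 0.0
[ 362    0   92   33 2420] [405.  15.] [[571.5  40.9]]
[ 413  180   83  115 5812] [452. 231.] [[ 580.2 -117.5]]
[ 230  204   53   49 2009] [256. 228.] [[439.2 -67.2]]
[131 245  33  46 407] [146. 268.] [[353.9 -75.9]]
[351 245  32  46 420] [367. 268.] [[ 506. -122.]]
[277 316  36  18 376] [295. 323.] [[ 444.  -152.7]]
t 34.28 pos [439.8 -65.7  85.8] yaw -16.9 tilt 0.06 q6 0.14 gap 1.004 F 0.0 fz [-0.1 -0.7  0.1]
turn 0 shift now-axes [-1.6 -1.  65.8] after-turn axes [-1.6 -1.  65.8]
```

```bash
python3 -m pendant '[[[0,0,0],[-0.0015,-0.001,0.03],0],[[0,0,0],[0,0,0.025],0],[[0,0,0],[0,0,0.011],0],[[0,0,0],[0,0,0],0],[[0,0,0],[0,0,0],0],[[0,0,0],[0,0,0],1],[[0,0,0],[0,0,0],1],[[0,0,0],[0,0,0],1]]' 35 >/dev/null; python3 -m pendant '[[[0,0,0],[0,0,0],1],[[0,0,0],[0,0,0],1],[[0,0,0],[0,0,0],1],[[0,0,0],[0,0,0],1],[[0,0,0],[0,0,0],1],[[0,0,0],[0,0,0],1],[[0,0,0],[0,0,0],1],[[0,0,0],[0,0,0],1]]' 35 >/dev/null; python3 to.py 607 -133 130; python3 -m pendant '[[[0,0,0],[0,0,-0.02],1],[[0,0,0],[0,0,-0.035],1],[[0,0,0],[0,0,-0.035],1],[[0,0,0],[0,0,-0.02],1],[[0,0,0],[0,0,0],1],[[0,0,0],[0,0,0],1],[[0,0,0],[0,0,0],1],[[0,0,0],[0,0,0],1]]' 35 >/dev/null; python3 to.py 607 -133 130
```

```text
t 35.62 pos [438.6 -66.9  20.1] yaw -16.9 tilt 0.08 q6 0.14 gap 0.456 F 34.3 fz [-1.   0.2  8.7]
turn 0 shift now-axes [ -14.3  180.5 -109.6] after-turn axes [ -14.3  180.5 -109.6]
t 36.28 pos [437.  -66.6 128.2] yaw -16.9 tilt 0.12 q6 0.14 gap 0.454 F 35.9 fz [-0.6 -0.2 -1. ]
turn 0 shift now-axes [-14.2 181.9  -2.2] after-turn axes [-14.2 181.9  -2.2]
```

```bash
python3 -m pendant '[[[0,0,0],[-0.002,0.015,0],1],[[0,0,0],[-0.002,0.028,0],1],[[0,0,0],[-0.002,0.032,0],1],[[0,0,0],[-0.002,0.032,0],1],[[0,0,0],[-0.002,0.032,0],1],[[0,0,0],[-0.002,0.028,0],1],[[0,0,0],[-0.002,0.013,0],1],[[0,0,0],[0,0,0],1]]' 35 >/dev/null; python3 -m pendant '[[[0,0,0],[0,0,0.03],1],[[0,0,0],[0,0,0.03],1],[[0,0,0],[0,0,0.018],1],[[0,0,0],[0,0,0],1],[[0,0,0],[0,0,0],1],[[0,0,0],[0,0,0],1],[[0,0,0],[0,0,0],1],[[0,0,0],[0,0,0],1]]' 35 >/dev/null; python3 to.py 607 -133 23
```

```text
t 37.62 pos [ 607.  -132.6   52.7] yaw -16.9 tilt 0.13 q6 0.08 gap 0.452 F 35.9 fz [-0.1  0.2 -0.4]
turn 0 shift now-axes [-0.4  0.1 29.7] after-turn axes [-0.4  0.1 29.7]
```

```bash
python3 -m pendant '[[[0,0,0],[0,0,0.012],1],[[0,0,0],[0,0,0.009],1],[[0,0,0],[0,0,0.005],1],[[0,0,0],[0,0,0.0035],1],[[0,0,0],[0,0,0],1],[[0,0,0],[0,0,0],1],[[0,0,0],[0,0,0],1],[[0,0,0],[0,0,0],1]]' 35; python3 -m pendant '[[[0,0,0],[0,0,0],0.35],[[0,0,0],[0,0,0],0.3],[[0,0,0],[0,0,0],0.3],[[0,0,0],[0,0,0],0.3],[[0,0,0],[0,0,-0.005],0.3],[[0,0,0],[0,0,-0.02],0.3],[[0,0,0],[0,0,-0.035],0.3],[[0,0,0],[0,0,-0.04],0.3]]' 35 >/dev/null; python3 -m pendant '[[[0,0,0],[0.02,0,-0.04],0.3],[[0,0,0],[0.03,0,-0.04],0.3],[[0,0,0],[0.03,0,-0.04],0.3],[[0,0,0],[0,0,0],0.3],[[0,0,0],[0,0,0],0.3],[[0,0,0],[0,0,0],0.3],[[0,0,0],[0,0,0],0.3],[[0,0,0],[0,0,0],0.3]]' 35 >/dev/null
python3 - <<'E'
from look import *
look('w15');s,d=look('s15','scene');im=d["pixels"].astype(int)
k=im[215:277,180:262]
m=(k[...,0]>k[...,1]+30)
p=np.argwhere(m)[:,::-1]+[180,215];print("choke",len(p),cast(d,p.mean(0),26).round(1))
m=(k.max(2)<60).astype(np.uint8);n,l,st,c=cv2.connectedComponentsWithStats(m)
i=1+np.argmax(st[1:,4]);print("cap dark side",st[i],cast(d,c[i]+[180,215],20).round(1))
s,d=pickle.load(open("w15.pkl","rb"));im=d["pixels"].astype(int)
m=((im.max(2)<70)).astype(np.uint8);m[240:]=0;n,l,st,c=cv2.connectedComponentsWithStats(m)
for i in range(1,n):
    if st[i,4]>100: print(st[i],cast(d,c[i],20,s).round(1))
a=cv2.imread('pics/w15.png');b=cv2.imread('pics/s15.png')
e=np.zeros((384,800,3),np.uint8);e[:288,:384]=cv2.resize(a,(384,288));e[:360,400:]=cv2.resize(b[100:280,180:380],(400,360),interpolation=cv2.INTER_CUBIC);cv2.imwrite('pics/c15.png',e)
E
```

```text
time_s: 38.28
position: [605.4, -132.3, 22.9]
ee_rot: [-2.523, -1.87, 0.002]
force: [-7.8, 1.0, 22.2]
finger_gap: 0.454
grasp_force: 38.5
39.6167 [625.  -67.4 224. ] [-2.523 -1.869  0.004] 0.6963890671039438 0.0
39.6667 [625.2 -67.4 224.2] [-2.523 -1.869  0.003] 0.6987605651509933 0.0
choke 164 [[ 589.3 -204.2]]
cap dark side [51 26  8 10 45] [[ 619.9 -131. ]]
[   0    0   82   64 1790] [[379.4 249.9]]
[161   0  33  19 420] [[597.6 145.7]]
[441   0  55  44 667] [[968.4  68.5]]
[242 209  32  24 361] [[ 608.8 -120.7]]
```

```bash
python3 -c "
from rig import finish_job
print(finish_job())"
```

```text
the job is handed in; nothing more can be done
None
```

Both kits are made up and the job is handed in at about 40 s; pictures confirm the long tray's three parts standing upright, but my picture allowance was used up before the short tray was filled, so the choke and short capacitor there are confirmed only by measured positions and set-down heights.

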